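# Roll the mailing tube onto the scan line

### The arm

A 6-joint arm with a two-finger parallel gripper is mounted at the origin on the work surface. World frame = base frame: x ahead of the robot, y to its left, z up, the work surface at z = 0. Lengths are in m, angles in rad, forces in N, time in s.
With the tool pointing down it reaches from about 0.325 to 0.9 m from the base axis. Payload 6.1 kg.
Tool frame: the origin (TCP) lies on the centre line of the jaws, within the pads' length; the fingertips stand 11 mm ahead of it and the grasp point (between the pads) lies 8 mm behind it; z points along the fingers, y is the direction in which the jaws open and shut (so a half turn about z gives the same grasp; the last joint's range is limited). The gripper opens to 87 mm and grips with 3 to 60 N. Pads are 19 mm wide; open, the fingers measure 117 mm over their backs; the gripper's body (75 mm by 190 mm) begins 51 mm behind the grasp point.
Start: joints at [1.174, 0.22, 1.526, -0, 1.395, -0.126], TCP at [0.167, 0.602, 0.234] pointing down, gripper open.
Joint ranges: [-2.98, 2.98], [-0.91, 2.08], [0.09, 2.57], [-1.24, 4.39], [0.2, 2.65], [-2.68, 2.68]. Speed limits (rad/s): [2.57, 2.57, 3.01, 3.14, 3.14, 3.14].

### API

Orientations are given as a unit quaternion [x, y, z, w].
In Python, from rig import state, read_camera, camera_info, close_job gives the robot as it stands. The module is installed in compiled form; this text tells all that it offers.
- The arm moves only by the shell command python3 -m creep 'ROWS' [OPENING]. ROWS is JSON, a list that holds one entry, the list of rows, each a list of 6 numbers: the shift along the tool's x, y, z in mm, then the turn, a rotation vector about the tool's x, y, z in rad. A call has 1 to 12 rows; each row is the pose to reach, as a shift and turn from the pose commanded when the call began, along the tool's axes at that moment; what a row does not reach only later rows make up. A row lasts 1/8 s, in which the tool goes at most 62.5 mm and 10.7 degrees, less where a joint would pass 70% of its speed; a pose out of reach is approached as far as the arm can. A call with a gripper value outside its range is refused whole. OPENING is the opening, from 0 (shut) to 1 (fully open), set as the call begins (- or left out, the last holds). The fingers move at their own pace and stop on an object; the grip force is fixed at half the most. Time passes only in rows, so rows that repeat a pose let the fingers close. It gives the time, the measured TCP pose, the force and the opening at its end, in the units of the state.
- state(): the state, without advancing time (a new reading comes with each control period).
- read_camera(name): name is "scene" or "top" or "wrist"; returns the picture (480x640x3 uint8, red, green, blue); there is no depth.
- camera_info(name): a dict with "fx", "fy", "cx", "cy" (pixels), "k1" (the pictures are not rectified: a ray, as slopes to the right and down, at radius r is drawn at 1 + k1 r^2 times it, then the intrinsics apply), "rvec" (rotation vector, rad) and "tvec" (3), from world to camera coordinates, as OpenCV has them; the wrist camera has in their place "mount" (4x4, takes a point from camera to tool coordinates, whose origin is the TCP and whose axes are the flange's). Camera axes: x right, y down, z forward; pixel columns grow to the right and rows downward; lengths in m; the calibration is good to about 2 mm. A picture is of the moment at which its call begins: read the wrist's pose just before it. camera_info takes no time and is no camera call.
- close_job(): hands the job in, once; it reports no verdict.
The state is a dict: "time": time; "q": joint angles; "qvel": joint speeds; "joint_efforts": joint torques, N m; "ee_pos": TCP position; "eef_rot": TCP orientation; "contact_force": force on the tool from outside, world axes, zero at the start; "moment": the same for the moment, N m; "width": opening from 0.0 (shut) to 1.0 (fully open).
Only numpy, scipy, OpenCV 4.12 (cv2) and the standard library are available. Lean on these libraries where they do the work, as an engineer would, in place of code of your own. Each camera call takes 0.05 s, during which the arm holds its last target. There are 200 camera calls.

### The job

Roll the cardboard mailing tube away from the stop rail by pushing along its top with the fingertips, and let it come to rest lying right along the red scan line, centred over it, with some of the line showing past both ends of the tube. It must roll, not skid; do not grip it or lift it off the board, and leave everything else where it is.

Things in the scene. Friction and masses are not known exactly. Their poses are not given: they have to be found in the camera images.
- tube: the cardboard mailing tube, white band round its middle, blue patch: plain cylinder, 70 mm diameter, 170 mm long, 0.18-0.35 kg, loose on the board. Origin mid-length on its axis; x along the axis; y, z turn as it rolls (z up at start). Starts along the stop rail, 6-11 mm from it (no room for fingers behind it); rolls 97-182 mm to the line. Let go at 0.1 m/s it rolls on some 15 mm, then stays.
- board: black rubber rolling board fixed to the bench, 300 mm (x) by 430 mm (y), 12 mm thick, yellow strips along its two long edges. Origin at the centre of its underside, z up. Across it stands an aluminium stop rail, 14 mm thick, its middle at y = -200 mm of the board, its top 50 mm above the board. The tube is to roll towards the board's +y, away from the rail.
- line: the straight red line painted across the board, 276 mm long, 6 mm wide, flat (no height to speak of), with a red diamond near each end; its place on the board differs each time. Origin at the middle of the line, on the board's top face; x along the line, y across it, pointing away from the stop rail, z up.
- tape_roll: orange roll of packing tape lying flat on the board just beyond the red line: 84 mm across, 46 mm high, 68 mm hole; origin at the centre of its underside; loose. Leave alone.
- cutter: green box cutter (blade in) lying on the board's near edge strip, beside the tube's path: 18 mm (x) by 130 mm (y), 15 mm high; origin at the centre of its underside; loose. Leave alone.
- carton_small: small cardboard carton on the bench, left: 120 x 160 x 60 mm high; origin at the centre of its underside; loose. Leave alone.
- carton_flat: flat cardboard carton on the bench, right: 160 x 220 x 35 mm high; origin at the centre of its underside; loose. Leave alone.
- mug: blue ceramic mug on the bench, right: 80 mm across, 90 mm high; origin at the centre of its underside; loose. Leave alone.
- barcode_reader: grey and black hand-held barcode reader lying on the bench, left: about 50 x 170 x 50 mm; origin under its middle; loose. Leave alone.
Not all that is in view belongs to the job. Leave any green look-alike of the tube alone.

How it is judged:
By the outcome, as a careful person would: the job done as asked, in the order asked, and still so for the second after the job is handed in, with the robot touching nothing.
It also fails if it takes over 58 s, if anything falls off the work surface, if the arm or the gripper's body presses on something with over 40 N, if the wrist force passes 120 N, or if a joint passes its speed limit or range.

## Working session

There is one attempt and no reset: what is moved stays moved. The work goes in short steps, Python scripts to look and compute and a shell command to move; the robot and the scene stay as the last step left them, time stands still between calls to the robot, and variables do not carry over. Pictures are saved under pics/ and viewed, about 8 in all and at most 12, crops included, and the job is handed in when it is done.

```bash
mkdir -p pics; python3 - <<'E'
from rig import *
import cv2
s=state();print(s)
for n in("scene","top"):
    cv2.imwrite(f"pics/{n}0.png",read_camera(n)[:,:,::-1]);print(n,camera_info(n))
print(camera_info("wrist"))
E
```

```text
{'time': 0.0, 'q': array([ 1.17389261e+00,  2.21216314e-01,  1.52761851e+00,  7.29913073e-06,
        1.39468556e+00, -1.26108118e-01]), 'qvel': array([ 0.001395  , -0.0004349 ,  0.00119066,  0.00104176, -0.00085989,
       -0.00148737]), 'joint_efforts': array([-7.14907856e-04, -4.94606531e+01, -3.87384546e+01,  6.98761898e-02,
        5.71010762e-02, -1.34050315e-04]), 'ee_pos': array([0.16695961, 0.60166641, 0.23243939]), 'eef_rot': array([ 1.34985056e-01,  9.90847166e-01, -9.30163130e-04, -2.52662846e-04]), 'contact_force': array([ 0.13905406, -0.11109357, -0.15198316]), 'moment': array([ 0.01663323, -0.03798625, -0.02740355]), 'width': 1.0007313041796984}
scene {'fx': 601.6834501045748, 'fy': 601.6834501045748, 'cx': 319.01966791964816, 'cy': 233.36465826087482, 'k1': -0.05967911582895025, 'rvec': array([ 1.62544501,  2.21281662, -0.62421532]), 'tvec': array([ 0.13616182, -0.3017452 ,  1.67452058])}
top {'fx': 491.685104235264, 'fy': 491.685104235264, 'cx': 319.02546086585755, 'cy': 245.57712696378886, 'k1': -0.13698642521811438, 'rvec': array([ 2.17136733, -2.16114144,  0.12805272]), 'tvec': array([-0.00470734,  0.42591075,  1.34518269])}
{'fx': 406.9335228401801, 'fy': 406.9335228401801, 'cx': 321.94360869327363, 'cy': 235.88627071887146, 'k1': -0.08178014611089367, 'mount': array([[ 2.68859797e-04, -9.54631966e-01, -2.97788074e-01,
         8.29349025e-02],
       [ 9.99999705e-01,  4.70982929e-04, -6.06994227e-04,
         3.49667025e-04],
       [ 7.19709191e-04, -2.97787823e-01,  9.54631811e-01,
        -1.50482174e-01],
       [ 0.00000000e+00,  0.00000000e+00,  0.00000000e+00,
         1.00000000e+00]])}
```

View pics/top0.png

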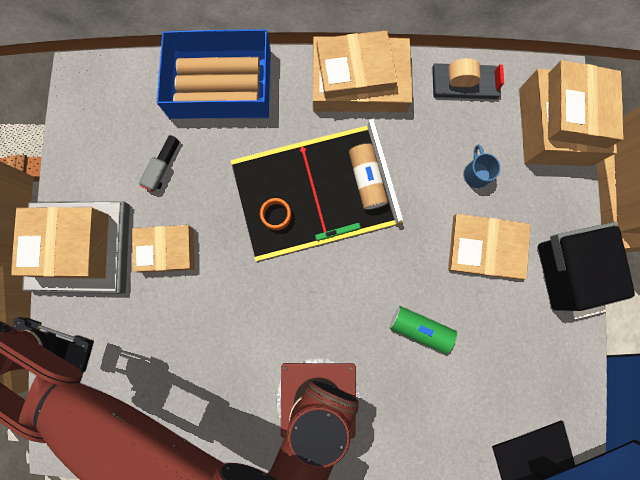

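View pics/scene0.png

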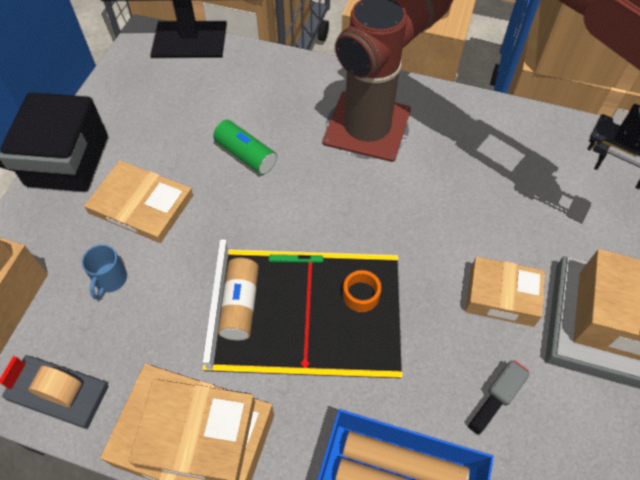

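The candidates for the tube, as (column, row) in the top view:
- brown tube with white band and blue patch at (368,176)
- green look-alike at (423,330)
- brown rolls in the blue bin at (215,78)
- tape on a stand at (465,72)

I choose (368,176), which lies along the rail. The line runs from (303,150) to (326,236).

```bash
cat > h.py <<'E'
import numpy as np, cv2
from rig import *
from scipy.optimize import minimize
from scipy.spatial.transform import Rotation as Ro
def cam(n, s=None):
    c=camera_info(n)
    if n=="wrist":
        T=np.eye(4);T[:3,:3]=Ro.from_quat(s["eef_rot"]).as_matrix();T[:3,3]=s["ee_pos"]
        W=np.linalg.inv(T@c["mount"]);R,t=W[:3,:3],W[:3,3]
    else: R,t=cv2.Rodrigues(c["rvec"])[0],c["tvec"]
    return np.array([[c["fx"],0,c["cx"]],[0,c["fy"],c["cy"]],[0,0,1]]),np.array([c["k1"],0,0,0]),R,t
def proj(C,P): return cv2.projectPoints(np.asarray(P,float).reshape(-1,3),cv2.Rodrigues(C[2])[0],C[3],C[0],C[1])[0][:,0]
def ray(C,uv,z):
    p=cv2.undistortPoints(np.asarray(uv,float).reshape(-1,1,2),C[0],C[1])[:,0]
    d=np.c_[p,np.ones(len(p))]@C[2];o=-C[2].T@C[3]
    return o+d*((z-o[2])/d[:,2])[:,None]
def hsv(im): return cv2.cvtColor(im,cv2.COLOR_RGB2HSV).astype(int)
def line(im,C):
    h=hsv(im);m=((h[...,0]<5)|(h[...,0]>174))&(h[...,1]>170)&(h[...,2]>110)
    v,u=np.nonzero(m);P=ray(C,np.c_[u,v],.012)
    k=(abs(P[:,0]-.55)<.25)&(abs(P[:,1]-.05)<.2);P=P[k,:2]
    vx,vy,x,y=cv2.fitLine(P.astype(np.float32),cv2.DIST_HUBER,0,1e-4,1e-4).ravel()
    d=np.array([vx,vy]);d*=np.sign(d[0]);q=(P-[x,y])@d
    o=P[abs((P-[x,y])@[-d[1],d[0]])<.012];q=(o-[x,y])@d
    return np.array([x,y])+d*(q.min()+q.max())/2,np.arctan2(d[1],d[0]),q.max()-q.min()
a=np.linspace(0,2*np.pi,40)
def sil(C,p):
    c,s=np.cos(p[2]),np.sin(p[2])
    X=np.r_[[[e*c-.035*np.cos(t)*s+p[0],e*s+.035*np.cos(t)*c+p[1],.047+.035*np.sin(t)] for e in(-.085,.085) for t in a]]
    return cv2.convexHull(proj(C,X).astype(np.float32))
def tube(im,C,g):
    h=hsv(im);m=((h[...,0]>5)&(h[...,0]<22)&(h[...,1]>60)&(h[...,2]>90)).astype(np.uint8)
    roi=np.zeros_like(m);cv2.fillPoly(roi,[np.int32(proj(C,[[g[0]+i,g[1]+j,.047] for i,j in((-.13,-.1),(.13,-.1),(.13,.1),(-.13,.1))]))],1)
    m=cv2.morphologyEx(m*roi,cv2.MORPH_OPEN,np.ones((3,3)))
    n,l,st,_=cv2.connectedComponentsWithStats(m);u,v=proj(C,[[*g[:2],.082]])[0]
    pts=np.vstack([np.c_[np.nonzero(l==i)[::-1]] for i in range(1,n) if st[i,4]>60])
    H=cv2.convexHull(pts.astype(np.float32))
    def cost(p):
        S=sil(C,p);I,_=cv2.intersectConvexConvex(S,H);return cv2.contourArea(S)+cv2.contourArea(H)-2*I
    best=min((minimize(cost,[g[0]+i,g[1]+j,g[2]],method="Nelder-Mead",options=dict(initial_simplex=np.array([g]*4)+[[i,j,0],[i+.02,j,0],[i,j+.02,0],[i,j,.15]],xatol=1e-5,fatol=1e-2)) for i,j in((0,0),(.01,.01),(-.01,-.01))),key=lambda r:r.fun)
    return best.x,best.fun/cv2.contourArea(H),H
def report(g,cams=("top","scene"),tag=None):
    for n in cams:
        s=state();im=read_camera(n);C=cam(n,s)
        try:
            L=line(im,C);t,e,H=tube(im,C,g);d=t[:2]-L[0];ax=np.array([np.cos(L[1]),np.sin(L[1])])
            print(n,"line",L,"tube",t.round(4),"err",round(e,3),"along/across mm",(d@ax*1e3).round(1),(d@[-ax[1],ax[0]]*1e3).round(1),"dyaw deg",np.degrees(t[2]-L[1]).round(2))
        except Exception as x: print(n,x);continue
        if tag:
            o=im[:,:,::-1].copy();cv2.polylines(o,[np.int32(sil(C,t))],1,(0,255,0));cv2.polylines(o,[np.int32(H)],1,(255,0,255))
            A=proj(C,[[*(L[0]+k*ax),.012] for k in(-.138,.138)]).astype(int);cv2.line(o,A[0],A[1],(255,255,0))
            c=proj(C,[[*L[0],.05]])[0].astype(int);o=o[max(0,c[1]-100):c[1]+100,max(0,c[0]-130):c[0]+130]
            cv2.imwrite(f"pics/{tag}_{n}.png",cv2.resize(o,None,fx=3,fy=3))
E
python3 - <<'E'
from h import *
C=cam("top");print(ray(C,[[368,176]],.082),ray(C,[[303,150],[326,236],[233,161],[368,128],[400,223],[257,260],[276,213]],.012))
g=ray(C,[[368,176]],.082)[0];report([g[0],g[1],.25],tag="m1")
E
```

```text
[[ 0.61065377 -0.13485944  0.082     ]] [[ 0.70475854  0.04472638  0.012     ]
 [ 0.45451505 -0.02228222  0.012     ]
 [ 0.67167915  0.24660687  0.012     ]
 [ 0.77312837 -0.14410204  0.012     ]
 [ 0.49292222 -0.23229212  0.012     ]
 [ 0.38569815  0.17098818  0.012     ]
 [ 0.51955196  0.11955611  0.012     ]]
top line (array([0.59132272, 0.0152638 ]), np.float32(0.26415238), np.float64(0.25481700778946376)) tube [ 0.6243 -0.1367  0.2431] err 0.054 along/across mm -7.9 -155.3 dyaw deg -1.21
scene line (array([0.59423933, 0.01542387]), np.float32(0.26761508), np.float64(0.2545370502836203)) tube [ 0.612  -0.1404  0.2519] err 0.097 along/across mm -24.1 -155.0 dyaw deg -0.9
```

View pics/m1_top.png

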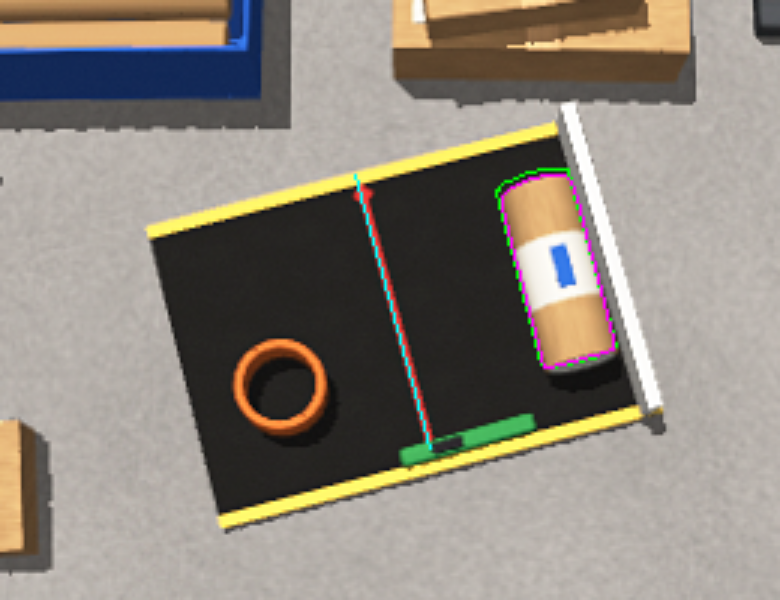

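The fit (checked in the crop) gives these values:
- The tube is about 155 mm short of the line, with a yaw of about -1° to it. The top and scene cameras agree.
- The cutter hides the near end of the line, so the line's true centre is about 11 mm nearer than fitted.

Next I move above the tube with the jaw axis along the tube's axis.

```bash
python3 -m creep '[[[-52,-50,0,0,0,0.17],[-105,-100,0,0,0,0.35],[-158,-150,0,0,0,0.52],[-211,-200,0,0,0,0.7],[-264,-250,0,0,0,0.87],[-317,-300,10,0,0,1.052],[-370,-350,20,0,0,1.052],[-423,-400,35,0,0,1.052],[-476,-450,50,0,0,1.052],[-529,-500,65,0,0,1.052],[-582,-551,75,0,0,1.052],[-634,-602,82,0,0,1.052]]]' 0.8
python3 - <<'E'
from h import *
s=state();R=Ro.from_quat(s["eef_rot"]).as_matrix();print(s["ee_pos"],R.round(4),s["q"].round(2),s["contact_force"])
E
```

```text
time: 1.7
ee_pos: [0.5519, -0.0381, 0.1694]
eef_rot: [0.614, 0.789, 0.0, -0.0]
contact_force: [1.2, 0.4, 0.5]
width: 0.795
[ 0.55194368 -0.03810104  0.16936032] [[-2.451e-01  9.695e-01  1.000e-04]
 [ 9.695e-01  2.451e-01  2.000e-04]
 [ 2.000e-04  2.000e-04 -1.000e+00]] [-0.21  0.1   1.78  0.    1.26 -0.46] [1.15037586 0.41228435 0.48968866]
```

```bash
python3 -m creep '[[[-60,18,10,0,0,0],[-123,36,19,0,0,0],[-123,36,19,0,0,0],[-123,36,19,0,0,0]]]'
python3 - <<'E'
from h import *
s=state();R=Ro.from_quat(s["eef_rot"]).as_matrix();print(s["time"],s["ee_pos"],R.round(4)[0],s["contact_force"],s["qvel"].round(3))
s=state();im=read_camera("wrist");C=cam("wrist",s)
o=im[:,:,::-1].copy();cv2.polylines(o,[np.int32(sil(C,[.614,-.139,.247]))],1,(0,255,0));cv2.imwrite("pics/w1.png",o)
E
```

```text
time: 2.2
ee_pos: [0.6159, -0.1464, 0.1501]
eef_rot: [0.615, 0.789, -0.0, -0.001]
contact_force: [0.2, 1.0, 0.5]
width: 0.8
2.2 [ 0.61585519 -0.14643894  0.1500987 ] [-0.2445  0.9696 -0.0014] [0.15487708 1.00849029 0.48583111] [ 0.03  -0.032  0.021  0.003  0.002  0.003]
```

View pics/w1.png

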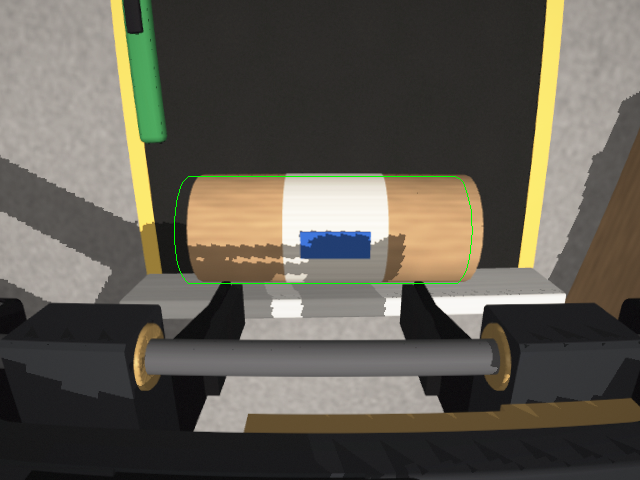

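The wrist view shows the tube level and aligned. Across the roll it matches my estimate. Along its axis it sits about 6 mm to tool +y (patch centre at (335,245)). The red line lies ahead, and the cutter is clear of the path. Next I descend to touch the top.

```bash
python3 -m creep '[[[-1,6,25,0,0,0],[-1,6,50,0,0,0],[-1,6,54,0,0,0],[-1,6,56,0,0,0],[-1,6,57,0,0,0],[-1,6,57,0,0,0]]]'
python3 -m creep '[[[0,0,1,0,0,0],[0,0,1,0,0,0]]]'
```

```text
time: 3.0
ee_pos: [0.623, -0.1462, 0.0949]
eef_rot: [0.614, 0.789, 0.0, 0.001]
contact_force: [-0.3, -0.9, -1.1]
width: 0.805
time: 3.25
ee_pos: [0.6228, -0.1463, 0.0933]
eef_rot: [0.614, 0.789, 0.0, 0.0]
contact_force: [0.3, 0.3, 2.4]
width: 0.804
```

```bash
python3 -m creep '[[[0,0,2,0,0,0],[3,0,2,0,0,0],[8,0,2,0,0,0],[14,0,2,0,0,0],[20,0,2,0,0,0],[26,0,2,0,0,0],[32,0,2,0,0,0],[36,0,2,0,0,0],[38,0,2,0,0,0],[38,0,2,0,0,0]]]'
python3 - <<'E'
from h import *
report([.620-.005,-.1375+.019,.25],("scene","wrist"),tag="m2")
E
```

```text
time: 4.5
ee_pos: [0.6138, -0.11, 0.0931]
eef_rot: [0.614, 0.789, -0.0, 0.001]
contact_force: [-4.0, -1.8, 11.6]
width: 0.798
scene line (array([0.59428426, 0.01541099]), np.float32(0.26766706), np.float64(0.2546166136035241)) tube [ 0.6086 -0.1211  0.2444] err 0.73 along/across mm -22.3 -135.4 dyaw deg -1.33
wrist line (array([0.5920878 , 0.01702179]), np.float32(0.26516527), np.float64(0.26098039270084694)) tube [ 0.6159 -0.1192  0.2565] err 0.344 along/across mm -12.7 -137.7 dyaw deg -0.49
```

View pics/m2_wrist.png

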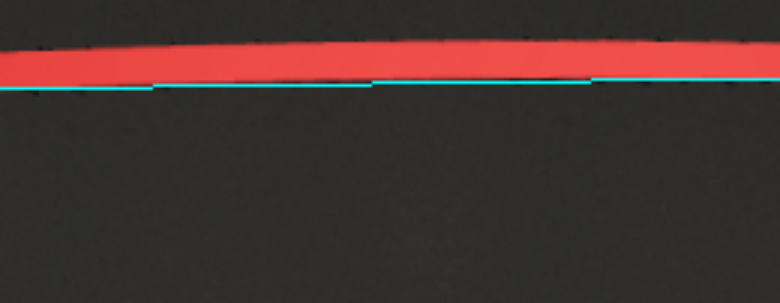

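Contact works: the tube rolled about 18.5 mm for a 38 mm stroke at about 12 N. I'll go on with 60 mm strokes and add a little yaw toward the line.

```bash
python3 -m creep '[[[0,0,-6,0,0,0],[-25,0,-6,0,0,0],[-25,0,0,0,0,0],[-21,0,0,0,0,0],[-13,0,0,0,0,-0.001],[-4,0,0,0,0,-0.002],[5,0,0,0,0,-0.003],[14,0,0,0,0,-0.004],[23,0,0,0,0,-0.005],[31,0,0,0,0,-0.006],[35,0,0,0,0,-0.006],[35,0,0,0,0,-0.006]]]'
python3 - <<'E'
from h import *
report([.610,-.09,.25],("wrist","scene"))
E
```

```text
time: 6.1
ee_pos: [0.6052, -0.0757, 0.0927]
eef_rot: [0.612, 0.791, 0.0, 0.001]
contact_force: [-3.9, -0.7, 13.4]
width: 0.803
wrist line (array([0.59207483, 0.01680283]), np.float32(0.26303944), np.float64(0.2609637425570638)) tube [ 0.6068 -0.0878  0.2503] err 0.369 along/across mm -13.0 -104.8 dyaw deg -0.73
scene line (array([0.59424985, 0.01538592]), np.float32(0.267334), np.float64(0.2545388834568027)) tube [ 0.6023 -0.0921  0.2711] err 3.634 along/across mm -20.6 -105.8 dyaw deg 0.22
```

```bash
python3 -m creep '[[[0,0,-6,0,0,0],[-29,0,-6,0,0,0],[-29,0,0,0,0,0],[-25,0,0,0,0,0],[-17,0,0,0,0,-0.001],[-8,0,0,0,0,-0.002],[1,0,0,0,0,-0.003],[10,0,0,0,0,-0.004],[19,0,0,0,0,-0.005],[27,0,0,0,0,-0.006],[31,0,0,0,0,-0.006],[31,0,0,0,0,-0.006]]]'
python3 -m creep '[[[0,0,-6,0,0,0],[-29,0,-6,0,0,0],[-29,0,0,0,0,0],[-25,0,0,0,0,0],[-17,0,0,0,0,0],[-8,0,0,0,0,0],[1,0,0,0,0,0],[10,0,0,0,0,0],[19,0,0,0,0,0],[27,0,0,0,0,0],[31,0,0,0,0,0],[31,0,0,0,0,0]]]'
python3 -m creep '[[[0,0,-6,0,0,0],[-29,0,-30,0,0,0],[-85,0,-60,0,0,0],[-85,0,-60,0,0,0],[-85,0,-60,0,0,0]]]'
python3 - <<'E'
from h import *
report([.590,-.03,.26],("wrist","scene","top"),tag="m3")
o=[cv2.resize(cv2.imread(f"pics/m3_{n}.png"),(400,300)) for n in("top","scene")]
s=state();print(s["time"],s["ee_pos"]);w=read_camera("wrist")[:,:,::-1]
cv2.imwrite("pics/m3.png",np.vstack([np.hstack(o),np.hstack([cv2.resize(w,(400,300)),np.zeros((300,400,3),np.uint8)])]))
E
```

```text
time: 7.7
ee_pos: [0.5974, -0.0448, 0.0927]
eef_rot: [0.609, 0.793, 0.0, 0.001]
contact_force: [-3.1, 0.7, 13.8]
width: 0.8
time: 9.2
ee_pos: [0.5896, -0.0144, 0.0927]
eef_rot: [0.609, 0.793, 0.001, 0.001]
contact_force: [-1.9, 0.4, 14.1]
width: 0.8
time: 9.82
ee_pos: [0.6097, -0.097, 0.1495]
eef_rot: [0.61, 0.793, -0.0, -0.001]
contact_force: [-0.2, -0.2, -0.3]
width: 0.8
wrist line (array([0.5920525 , 0.01714415]), np.float32(0.26281902), np.float64(0.2606770439540028)) tube [ 0.5926 -0.0257  0.2477] err 0.011 along/across mm -10.7 -41.5 dyaw deg -0.87
scene line (array([0.59428304, 0.01541551]), np.float32(0.2676548), np.float64(0.25461672917815237)) tube [ 0.5859 -0.0293  0.2473] err 0.104 along/across mm -20.0 -40.9 dyaw deg -1.16
top line (array([0.6461948, 0.0300022]), np.float32(0.26311257), np.float64(0.14117855152423384)) tube [ 0.6622 -0.0476  1.6551] err 5.199 along/across mm -4.7 -79.1 dyaw deg 79.75
9.975 [ 0.60937569 -0.09599818  0.14907969]
```

View pics/m3.png

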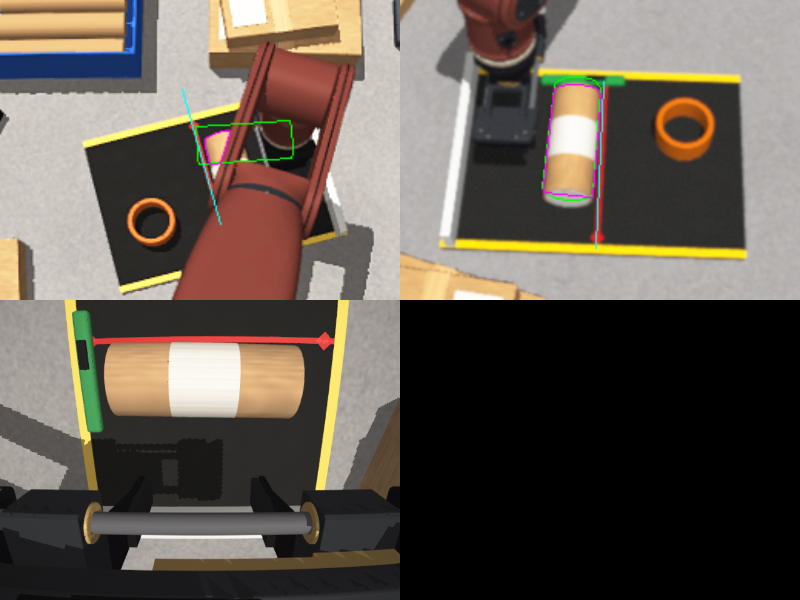

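Without the arm in the way, the wrist fit is excellent (error 0.011). It puts the tube 41.5 mm short of the line with yaw -0.9°. Next is another 60 mm stroke with the jaws wider and more yaw.

```bash
python3 -m creep '[[[40,2,30,0,0,0],[57,2,54,0,0,0],[57,2,59,0,0,0],[57,2,60,0,0,0],[61,2,60,0,0,-0.003],[69,2,60,0,0,-0.008],[78,2,60,0,0,-0.013],[87,2,60,0,0,-0.019],[96,2,60,0,0,-0.025],[105,2,60,0,0,-0.03],[113,2,60,0,0,-0.03],[115,2,60,0,0,-0.03]]]' 1
python3 -m creep '[[[0,0,0,0,0,0],[0,0,-6,0,0,0],[-29,0,-30,0,0,0],[-85,0,-60,0,0,0],[-85,0,-60,0,0,0],[-85,0,-60,0,0,0]]]'
python3 - <<'E'
from h import *
report([.586,0.003,.26],("wrist","scene"))
s=state();print(s["time"],s["ee_pos"],Ro.from_quat(s["eef_rot"]).as_matrix()[:2,:2])
E
```

```text
time: 11.52
ee_pos: [0.5843, 0.0154, 0.0925]
eef_rot: [0.597, 0.802, 0.001, 0.001]
contact_force: [1.2, 0.6, 7.9]
width: 1.002
time: 12.28
ee_pos: [0.6066, -0.067, 0.1501]
eef_rot: [0.598, 0.802, -0.0, -0.001]
contact_force: [-0.0, -0.1, -0.2]
width: 1.003
wrist line (array([0.59207996, 0.01711175]), np.float32(0.26504505), np.float64(0.2607418273385326)) tube [5.861e-01 1.000e-04 2.471e-01] err 0.012 along/across mm -10.3 -14.9 dyaw deg -1.03
scene line (array([0.69257149, 0.0424085 ]), np.float32(0.267215), np.float64(0.05076668679273312)) tube [ 0.5754  0.0376 -0.4279] err 0.422 along/across mm -114.3 26.3 dyaw deg -39.83
12.375 [ 0.60600935 -0.0660324   0.14927694] [[-0.28679251  0.95798848]
 [ 0.9579911   0.28679623]]
```

The twist slipped on the tube and did not change its yaw. The error stays at about 1°, which is about 1.5 mm at the tube's ends and within the line's width. I'll realign with the tube and do the last 15 mm without twisting.

```bash
python3 -m creep '[[[40,0,30,0,0,0.044],[55,0,54,0,0,0.044],[55,0,59,0,0,0.044],[55,0,60,0,0,0.044],[57,0,60,0,0,0.044],[61,0,60,0,0,0.044],[66,0.5,60,0,0,0.044],[71,0.7,60,0,0,0.044],[76,1,60,0,0,0.044],[80,1,60,0,0,0.044],[83,1.3,60,0,0,0.044],[84,1.3,60,0,0,0.044]]]'
python3 -m creep '[[[0,0,0,0,0,0],[0,0,0,0,0,0],[0,0,-6,0,0,0],[-29,0,-30,0,0,0],[-70,0,-60,0,0,0],[-70,0,-60,0,0,0],[-70,0,-60,0,0,0]]]'
python3 - <<'E'
from h import *
report([.582,.015,.25],("wrist",))
s=state();print(s["time"],s["ee_pos"],Ro.from_quat(s["eef_rot"]).as_matrix()[:2,:2])
cv2.imwrite("pics/w2.png",read_camera("wrist")[:,:,::-1])
E
```

```text
time: 13.88
ee_pos: [0.5833, 0.0139, 0.0931]
eef_rot: [0.614, 0.789, -0.001, -0.001]
contact_force: [-11.7, -3.0, 22.3]
width: 1.002
time: 14.75
ee_pos: [0.6006, -0.0533, 0.1495]
eef_rot: [0.615, 0.789, -0.0, -0.001]
contact_force: [-1.0, -0.2, -0.1]
width: 0.997
wrist line (array([0.59204866, 0.01697301]), np.float32(0.26505208), np.float64(0.2605282851531452)) tube [0.5823 0.0134 0.2417] err 0.261 along/across mm -10.3 -0.9 dyaw deg -1.34
14.8 [ 0.60023397 -0.05294753  0.14902201] [[-0.24436921  0.96967762]
 [ 0.96968051  0.24437348]]
```

View pics/w2.png

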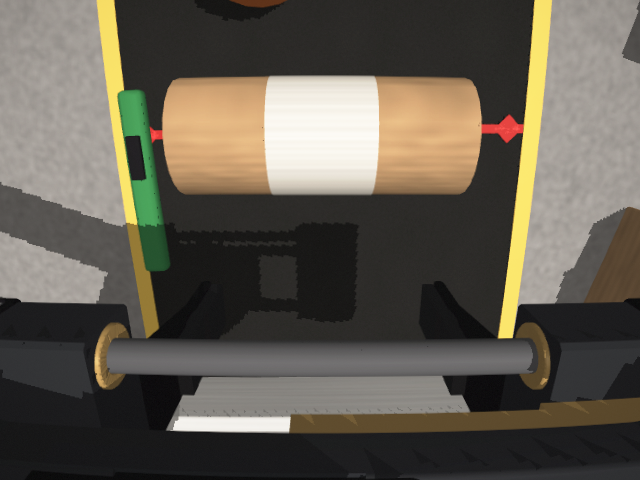

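```bash
python3 - <<'E'
s=open('h.py').read().replace("(h[...,1]>60)&","(h[...,1]>60)&(h[...,1]<190)&");open('h.py','w').write(s)
from h import *
report([.582,.014,.25],("wrist",))
E
python3 -m creep '[[[-30,0,-40,0,0,0],[-70,0,-80,0,0,0],[-120,0,-110,0,0,0],[-170,20,-120,0,0,0],[-220,40,-120,0,0,0],[-260,60,-120,0,0,0],[-260,60,-120,0,0,0]]]'
python3 - <<'E'
from h import *
report([.582,.014,.25],("scene","top","wrist"),tag="m4")
o=[cv2.resize(cv2.imread(f"pics/m4_{n}.png"),(400,300)) for n in("top","scene")]
cv2.imwrite("pics/m4.png",np.hstack(o))
E
```

```text
wrist line (array([0.592002  , 0.01704425]), np.float32(0.26418683), np.float64(0.260623842924825)) tube [0.5822 0.0117 0.2617] err 0.381 along/across mm -10.9 -2.6 dyaw deg -0.14
time: 15.78
ee_pos: [0.7232, -0.2933, 0.2657]
eef_rot: [0.616, 0.788, -0.001, -0.003]
contact_force: [-0.1, 1.1, -0.9]
width: 1.002
scene line (array([0.69367695, 0.04263203]), np.float32(0.26652926), np.float64(0.048359437797951835)) tube [0.5775 0.009  0.2468] err 0.097 along/across mm -120.9 -1.8 dyaw deg -1.13
top line (array([0.59138703, 0.01502678]), np.float32(0.26450205), np.float64(0.2548182508422604)) tube [0.5853 0.0114 0.2443] err 0.051 along/across mm -6.8 -1.9 dyaw deg -1.16
wrist OpenCV(4.12.0) /io/opencv/modules/calib3d/src/undistort.dispatch.cpp:347: error: (-215:Assertion failed) CV_IS_MAT(_src) && CV_IS_MAT(_dst) && (_src->rows == 1 || _src->cols == 1) && (_dst->rows == 1 || _dst->cols == 1) && _src->cols + _src->rows - 1 == _dst->rows + _dst->cols - 1 && (CV_MAT_TYPE(_src->type) == CV_32FC2 || CV_MAT_TYPE(_src->type) == CV_64FC2) && (CV_MAT_TYPE(_dst->type) == CV_32FC2 || CV_MAT_TYPE(_dst->type) == CV_64FC2) in function 'cvUndistortPointsInternal'
```

View pics/m4.png

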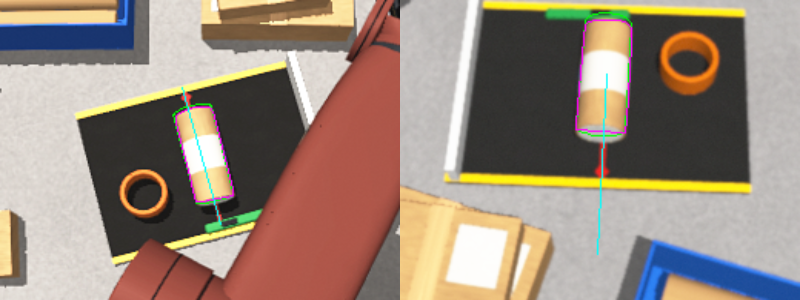

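```bash
python3 -c "
from rig import *
print(close_job(),state()['time'])"
```

```text
the job is handed in; nothing more can be done
the job is handed in; nothing more can be done
```

I rolled the tube about 153 mm to the red line with six short fingertip strokes along its top, never gripping or lifting it, and handed the job in at about 16 s of robot time. The robot was clear of everything at the end.

**Position:** In the last top and scene fits, the tube's axis is about 1.8 mm short of the line's middle and turned about 1.15° from it. Red line shows past both ends of the tube. The cutter and tape roll look unmoved, and I saw no change in anything else in view, though I did not measure them.

**Checks that failed or disagreed:**
- **Wrist fits:** the last two usable ones, taken just before the arm backed off, gave 0.9 and 2.6 mm short and 1.3° and 0.1°. Both fitted poorly, so I relied on the other two cameras. The wrist fit after backing off failed because the line was out of its view.
- **Yaw:** I tried to turn out the 1° error on the fifth stroke. The fingertips slipped on the tube and its angle did not change, so I left it. It amounts to about 1.7 mm at the tube's ends.
- **Last stroke:** it ended with a higher force than the others, about 22 N down and 12 N sideways.

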